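# Open the descaler's safety cap in the cupping lab

### The arm

A 7-joint arm with a two-finger parallel gripper is mounted at the origin on the work surface. World frame = base frame: x ahead of the robot, y to its left, z up, the work surface at z = 0. Lengths are in m, angles in rad, forces in N, time in s.
With the tool pointing down it reaches from about 0.4 to 0.875 m from the base axis. Payload 6.5 kg.
Tool frame: the origin (TCP) lies midway between the tips of the shut fingers; the grasp point (between the pads) lies behind it (r.grasp_offset is the z of the grasp point in the tool frame, in m); z points along the fingers, y is the line along which they close (so a half turn about z gives the same grasp; the last joint's range is limited). The gripper opens to 88 mm and grips with 3 to 60 N. Pads are 18 mm wide; open, the fingers measure 123 mm over their backs; the gripper's body (75 mm by 187 mm) begins 45 mm behind the grasp point.
Start: joints at [1.126, 0.536, -0.004, 1.538, 0.003, 1.067, -0.071], TCP at [0.24, -0.604, 0.239] pointing down, gripper open.
Joint ranges: [-2.7, 2.7], [-0.37, 2.16], [-1.27, 1.26], [0.24, 2.4], [-1.31, 4.45], [0.19, 1.91], [-2.76, 2.76]. Speed limits (rad/s): [2.39, 2.39, 3.14, 3.14, 3.14, 3.14, 3.14].

### API

Orientations are given as a rotation vector (axis times angle).
In Python, from station import r gives the robot as it stands. The module is installed in compiled form; this text tells all that it offers.
- The arm moves only by the shell command python3 -m inch 'ROWS' [FORCE]. ROWS is text: rows parted by semicolons, each of 7 numbers parted by spaces: the shift along the tool's x, y, z as a fraction of full scale, then the turn, a rotation vector about the tool's x, y, z as a fraction of full scale, then the closure, from -1 (fully open) to 1 (shut), so that 0 is half open. In form: dx dy dz wx wy wz gripper; .... A call has exactly 8 rows; each row shifts and turns the commanded pose from where the row before left it, along the tool's axes as they then stand; what a row does not reach is not made up. Full scale, the value 1, is 0.025 m for a shift and 0.15 rad for a turn. A row lasts 1/8 s, in which the tool goes at most 62.5 mm and 10.7 degrees, less where a joint would pass 70% of its speed; a pose out of reach is approached as far as the arm can. A call with a number of a shift or a turn outside -1 to 1 is refused whole. A call with a gripper value outside its range is refused whole. The fingers move at their own pace and stop on an object; FORCE is the grip in N (left out, the last holds). Time passes only in rows, so rows that do not move let the fingers close, or fill a call up. It gives the time, the measured TCP pose, the force, the opening and the grip force at its end, in the units of the state.
- r.state(): the state, without advancing time (a new reading comes with each control period).
- r.get_image(name): name is "scene" or "side" or "wrist"; returns a dict with "color" (480x640x3 uint8, red, green, blue), "intrinsics" (3x3 intrinsics, pixels), "dist_coeffs" ([k1, k2, p1, p2, k3] as OpenCV has them; the pictures are not rectified), "rvec" (rotation vector, rad) and "tvec" (3), from world to camera coordinates, as OpenCV has them. Camera axes: x right, y down, z forward; pixel columns grow to the right and rows downward; lengths in m; the calibration is good to about 2 mm. A picture is of the moment at which its call begins. There is no depth.
- r.finish_job(): hands the job in; it is judged then, once.
The state is a dict: "clock": time; "qpos": joint angles; "joint_velocities": joint speeds; "tau": joint torques, N m; "position": TCP position; "tool_rot": TCP orientation; "contact_force": force on the tool from outside, world axes, zero at the start; "ft_torque": the same for the moment, N m; "opening": finger opening in m; "grasp_force": force on a finger pad.
Only numpy, scipy, OpenCV 4.12 (cv2) and the standard library are available. Lean on these libraries where they do the work, as an engineer would, in place of code of your own. Each camera call takes 0.05 s, during which the arm holds its last target. There are 200 camera calls.

### The job

The kettle is due for descaling: open the descaler, the white square bottle with the red push-and-turn safety cap standing in the steel caddy. Press the cap straight down and, keeping it pressed, twist it counter-clockwise until it is free, then lift it off and finish still holding it in the gripper, level and steady, its lower edge 4 to 10 cm above the open mouth of the bottle. Leave the bottle standing in its pocket of the caddy and everything else on the table where it is.

Things in the scene. Friction and masses are not known exactly. Their poses are not given: they have to be found in the camera images.
- cap: Red ribbed cylindrical push-and-turn safety cap with two white arrows on its top, 49 mm in diameter, 30 mm high, 40 g, locked on the bottle's neck by three inner tabs under lugs; its skirt hides the neck, with 12 mm or more free below it beside the neck. Origin: centre of the lower edge of the skirt, on the axis; z up along the axis; at the start its x axis points like the bottle's.
- cap_top (a point): Centre of the cap's flat top, 30 mm above its origin, about 211 mm above the table while closed. Pressing: a spring liner gives from 5 N, then 1.5 N per mm; at 4 mm (about 11 N) the lock is clear, at about 5.5 mm (13 N) it bottoms. Up to 25 N is fine. Released, it springs back up.
- bottle: White square descaler bottle with blue labels, 72 x 72 mm, 150 mm to the shoulder, about 0.6 kg (it varies), standing loose in one of the caddy's two pockets with 1.5 mm play on each side, so that it can hardly turn. Round neck 32 mm in diameter, under the cap. Origin: centre of the underside, 4 mm above the table; z up, x and y square to its sides.
- bottle_mouth (a point): Centre of the mouth (top of the neck), 196 mm above the bottle's underside, 11 mm below the closed cap's top. Turning: not pressed, the cap is locked; pressed 4 mm or more it turns counter-clockwise seen from above (clockwise is blocked). Keep it pressed for the first 45 degrees; from 45 to 80 degrees it lifts straight off; at about 83 it meets a stop.
- caddy: Stainless bottle caddy screwed to the table, 83 x 162 mm and 55 mm high, walls and floor 4 mm, open at the top, with two 75 mm square pockets centred 39.5 mm either side of its middle along its y axis; the bottle is in one, the jar in the other. Origin: centre of the underside.
- jar: White round jar of cleaning tablets with a black lid and green label, 68 mm in diameter, 110 mm high, in the caddy's other pocket; leave it. Origin: centre of the underside.
- bowl_a: White porcelain cupping bowl, 92 mm in diameter, 62 mm high; leave it. Origin: centre of the underside.
- bowl_b: Second white cupping bowl, the same size; leave it. Origin: centre of the underside.
- spoon: Steel cupping spoon 170 mm long, lying on the table along its x axis; leave it.
- tray: Black sample tray of roasted coffee beans, 110 x 170 mm, 22 mm high; leave it. Origin: centre of the underside.
- timer: Small white kitchen timer, 62 x 62 x 18 mm, lying on the table; leave it. Origin: centre of the underside.
Not all that is in view belongs to the job. There is more than one size of the cap; the one meant has the size given above.

How it is judged:
On the way, in this order (a step that is already met when the one before it is completed fails the run):
1. the cap is pressed down at least 3 mm on the closed bottle (z of cap in the frame of bottle below 0.174 m and horizontal distance between cap and bottle_mouth below 0.006 m and contact force between the fingers and cap above 1 N), for 0.05 s.
2. the cap is twisted at least 40 degrees while it still sits on the neck (angle between the x axis of cap and the x axis of bottle, either way round above 0.7 rad and z of cap in the frame of bottle below 0.181 m and horizontal distance between cap and bottle_mouth below 0.006 m), for 0.02 s.
At the end, for the whole second after the job is handed in: The cap is held in the fingers alone, at rest and level within 14 degrees, its lower edge 35 to 110 mm above the bottle's mouth and its axis within 35 mm of the mouth's; the bottle stands upright on the floor of its caddy pocket, touched by nothing else (z of cap in the frame of bottle_mouth between 0.035 and 0.11 m and horizontal distance between cap and bottle_mouth below 0.035 m and angle between cap's own z axis and vertical below 0.25 rad and linear speed of each of cap, bottle below 0.02 m/s and contact force between the fingers and cap above 1 N and contact force between each of cap, the arm, the fingers and bottle below 0.1 N and angle between bottle's own z axis and vertical below 0.06 rad and distance between bottle and caddy below 0.045 m and z of bottle in the frame of caddy below 0.007 m); the arm keeps its last pose, push and grip.
It fails at once if the bottle is lifted more than 20 mm or tilted more than 10 degrees (z of bottle in the frame of caddy above 0.024 m or angle between bottle's own z axis and vertical above 0.175 rad).
It fails at once if another thing on the table is shifted more than 20 mm (distance of any of jar, bowl_a, bowl_b, spoon, tray, timer from where it was at the start of the episode above 0.02 m).
It also fails if it takes over 42 s, if anything falls off the work surface, if the arm or the gripper's body presses on something with over 40 N, if the wrist force passes 120 N, or if a joint passes its speed limit or range.

## Working session

There is one attempt and no reset: what is moved stays moved. The work goes in short steps, Python scripts to look and compute and a shell command to move; the robot and the scene stay as the last step left them, time stands still between calls to the robot, and variables do not carry over. Pictures are saved under pics/ and viewed, at most 10 in all, crops included, and the job is handed in when it is done.

```bash
mkdir -p pics
cat > h.py <<'E'
from station import r
import numpy as np, cv2
from scipy.spatial.transform import Rotation as R
def shot(n,f):
    d=r.get_image(n); cv2.imwrite('pics/'+f,d['color'][:,:,::-1]); return d
def ray(d,u,v):
    K=np.array(d['intrinsics'],float);D=np.array(d['dist_coeffs'],float)
    p=cv2.undistortPoints(np.array([[[u,v]]],float),K,D)[0,0]
    Rm=cv2.Rodrigues(np.array(d['rvec'],float))[0];t=np.array(d['tvec'],float).ravel()
    return -Rm.T@t, Rm.T@np.array([p[0],p[1],1])
def atz(d,u,v,z):
    c,w=ray(d,u,v); return c+w*(z-c[2])/w[2]
def proj(d,P):
    return cv2.projectPoints(np.array(P,float).reshape(-1,3),np.array(d['rvec'],float),np.array(d['tvec'],float),np.array(d['intrinsics'],float),np.array(d['dist_coeffs'],float))[0][:,0]
E
python3 - <<'E'
from h import *
import pickle
a={n:shot(n,n+'0.png') for n in('scene','side')}
pickle.dump(a,open('a.pkl','wb'))
print(r.state(),r.grasp_offset)
E
```

```text
{'clock': 0.1, 'qpos': array([ 1.12582777,  0.53707265, -0.00443588,  1.53872352,  0.00256199,
        1.06730653, -0.07120913]), 'joint_velocities': array([ 0.0011144 , -0.0020717 , -0.00187672, -0.00097325, -0.00040566,
       -0.00105962,  0.00085218]), 'tau': array([ 2.48481279e-03, -5.72080493e+01,  9.94189717e-01, -2.52230179e+01,
       -5.61308325e-02,  1.34300842e-02,  4.90958246e-05]), 'position': array([ 0.24015595, -0.60343508,  0.23795802]), 'tool_rot': array([-3.08397522e+00, -5.91207477e-01,  5.67180785e-04]), 'contact_force': array([-0.16000928, -0.29382726, -0.35314864]), 'ft_torque': array([-0.08186698,  0.00745994,  0.01238093]), 'grasp_force': 0.0, 'opening': 0.08819461754169342} -0.0187
```

View pics/scene0.png

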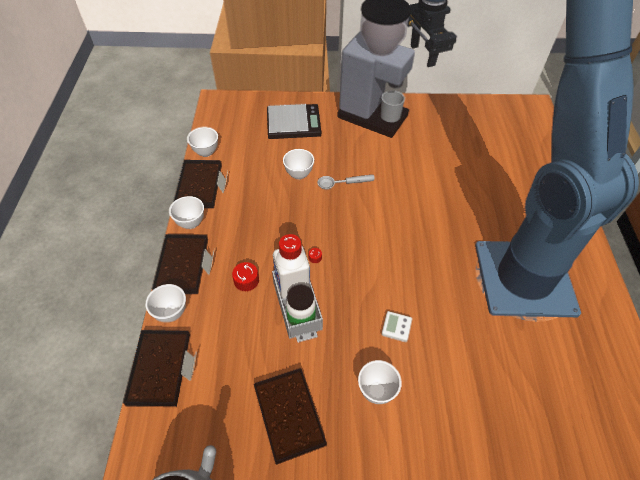

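View pics/side0.png

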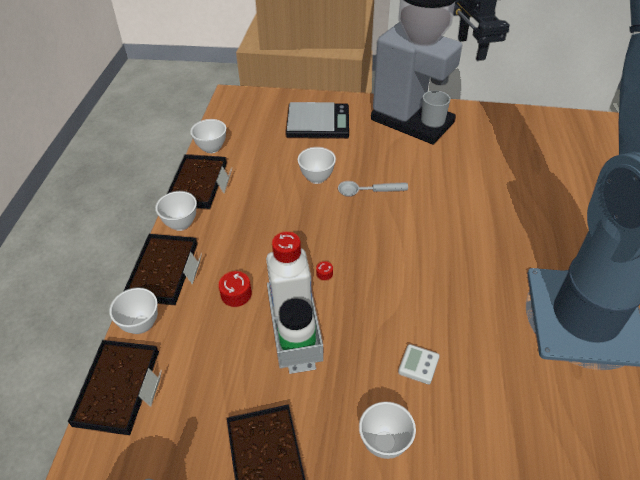

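The two views show the bottle with its cap at about (290,245) in scene and (287,246) in side. The jar is in the near pocket, and two loose decoy caps lie either side. I'll enlarge both crops.

Run:
```python
from h import *
s=cv2.imread('pics/scene0.png')[220:350,230:340];q=cv2.imread('pics/side0.png')[220:380,220:340]
f=lambda i:cv2.resize(i,None,fx=3.5,fy=3.5,interpolation=cv2.INTER_CUBIC)
a,b=f(s),f(q);H=max(len(a),len(b))
p=lambda i:cv2.copyMakeBorder(i,0,H-len(i),0,0,0)
cv2.imwrite('pics/c1.png',np.hstack([p(a)[:560],p(b)[:560]])[:560,:800])
```

```text
(no output)
```

View pics/c1.png

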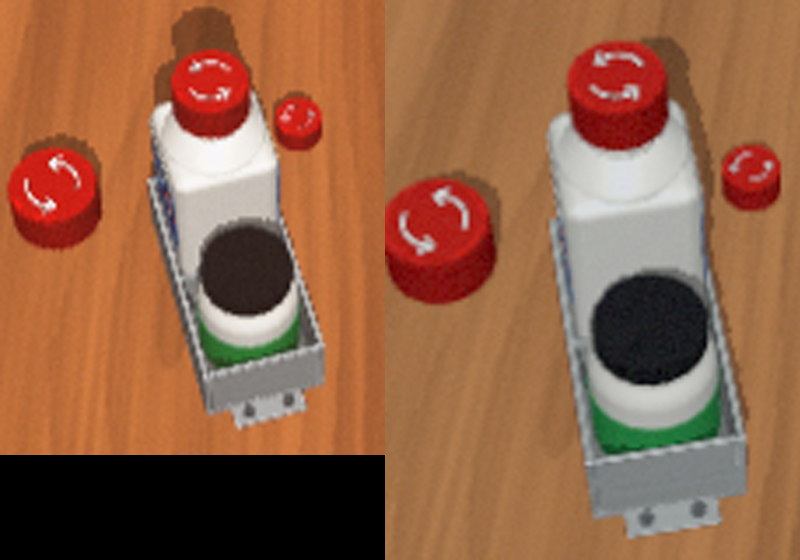

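Run:
```python
from h import *
import pickle
a=pickle.load(open('a.pkl','rb'));A,B=a['scene'],a['side']
def tri(p,q):
    c1,w1=ray(A,*p);c2,w2=ray(B,*q)
    s=np.linalg.lstsq(np.c_[w1,-w2],c2-c1,rcond=None)[0];P,Q=c1+s[0]*w1,c2+s[1]*w2
    return (P+Q)/2,np.linalg.norm(P-Q)
cap=((290.,242.1),(286.4,240.2));jar=((300.3,296.7),(220+(650-385)/3.5,220+327/3.5))
for (p,q),z in((cap,.211),(jar,.114)): print(tri(p,q),atz(A,*p,z),atz(B,*q,z))
c=(atz(A,*cap[0],.211)+atz(B,*cap[1],.211))/2
t=np.linspace(0,2*np.pi,60)
circ=np.c_[c[0]+.0245*np.cos(t),c[1]+.0245*np.sin(t),0*t+.211]
for d in(A,B):
    p=proj(d,circ);print(p.min(0),p.max(0))
# caddy rim corners
S=lambda x,y:(230+x/3.5,220+y/3.5);T=lambda x,y:(220+(x-385)/3.5,220+y/3.5)
print([atz(A,*S(*x),.055)[:2] for x in((152,180),(208,380),(323,345))],[atz(B,*T(*x),.055)[:2] for x in((555,222),(588,466),(744,437))])
```

```text
(array([0.59141758, 0.04632461, 0.20184299]), np.float64(0.0018984520371221898)) [0.59005676 0.05219015 0.211     ] [0.59018007 0.05534864 0.211     ]
(array([0.56845187, 0.11933236, 0.08833702]), np.float64(0.002529776255943079)) [0.56647832 0.13300113 0.114     ] [0.56541587 0.1380575  0.114     ]
[278.73442969 233.75952072] [301.12886861 251.85520491]
[272.38839216 229.21891991] [300.78352617 250.20090978]
[array([0.63808566, 0.02912936]), array([0.59065465, 0.18288616]), array([0.51593957, 0.15600272])] [array([0.63799963, 0.03328196]), array([0.59254052, 0.18611174]), array([0.51589902, 0.15976146])]
```

Run:
```python
from h import *
import pickle
a=pickle.load(open('a.pkl','rb'));A=a['scene']
s=r.state();M=R.from_rotvec(s['tool_rot']).as_matrix();print(M.round(3))
print('grinder',[atz(A,u,v,0)[:2].round(3) for u,v in((338,118),(400,130),(408,112))],'tcp px',proj(A,s['position']))
for t in([.24,-.25,.27],[.590,.052,.27]):
    print(M.T@(np.array(t)-s['position'])/.025)
```

```text
[[ 0.929  0.37  -0.001]
 [ 0.37  -0.929  0.001]
 [-0.    -0.002 -1.   ]]
grinder [array([ 0.473, -0.612]), array([ 0.272, -0.558]), array([ 0.239, -0.647])] tcp px [[421.43522934  56.19952842]]
[  5.22233168 -13.13935363  -1.26235648]
[ 22.69717539 -19.18552416  -1.25466717]
```

```bash
python3 -m inch '.3 -.8 -.2 0 0 0 -1;.3 -.8 -.2 0 0 0 -1;.3 -.8 -.2 0 0 0 -1;.3 -.8 -.2 0 0 0 -1;.3 -.8 -.2 0 0 0 -1;.3 -.8 -.2 0 0 0 -1;.4 -.8 0 0 0 0 -1;1 -.65 0 0 0 0 -1' 60
python3 -m inch '1 -.65 0 0 0 0 -1;1 -.65 0 0 0 0 -1;1 -.65 0 0 0 0 -1;1 -.65 0 0 0 0 -1;1 -.65 0 0 0 0 -1;1 -.65 0 0 0 0 -1;1 -.65 0 0 0 0 -1;1 -.65 0 0 0 0 -1'
python3 - <<'E'
from h import *
s=r.state();M=R.from_rotvec(s['tool_rot']).as_matrix();print(s['qpos'].round(2),s['contact_force'])
print(M.T@(np.array([.575,.03,.29])-s['position'])/.025)
E
```

```text
clock: 1.1
position: [0.2559, -0.4286, 0.2685]
tool_rot: [-3.086, -0.588, 0.001]
contact_force: [1.0, 0.1, -0.7]
opening: 0.0879
grasp_force: 0.0
clock: 2.1
position: [0.3949, -0.2335, 0.2685]
tool_rot: [-3.085, -0.591, 0.001]
contact_force: [-0.1, -0.2, 0.3]
opening: 0.0884
grasp_force: 0.0
[ 0.64  0.18 -0.23  1.98  0.05  0.98 -0.81] [-0.07178889 -0.18592064  0.27744763]
[10.59104066 -7.12794304 -0.86186054]
```

```bash
python3 -m inch '1 -.7 -.2 0 0 0 -1;1 -.7 -.2 0 0 0 -1;1 -.7 -.2 0 0 0 -1;1 -.7 -.2 0 0 0 -1;1 -.7 -.2 0 0 0 -1;1 -.7 -.2 0 0 0 -1;1 -.7 -.2 0 0 0 -1;1 -.7 0 0 0 0 -1'
python3 -m inch '1 -.7 0 0 0 0 -1;1 -.7 0 0 0 0 -1;0 0 0 0 0 0 -1;0 0 0 0 0 0 -1;0 0 0 0 0 0 -1;0 0 0 0 0 0 -1;0 0 0 0 0 0 -1;0 0 0 0 0 0 -1'
python3 - <<'E'
from h import *
import pickle
d=shot('wrist','w1.png');pickle.dump(d,open('w1.pkl','wb'))
s=r.state();print(s['qpos'].round(2),s['position'],s['contact_force'])
print(proj(d,[[.590,.054,.211]]))
E
```

```text
clock: 3.1
position: [0.5292, -0.0296, 0.3038]
tool_rot: [3.085, 0.591, 0.0]
contact_force: [0.8, 0.2, -0.5]
opening: 0.0882
grasp_force: 0.0
clock: 4.1
position: [0.5622, 0.0205, 0.3038]
tool_rot: [3.085, 0.591, 0.0]
contact_force: [0.5, -0.7, 0.5]
opening: 0.0878
grasp_force: 0.0
[ 0.19  0.35 -0.4   1.68  0.15  1.14 -1.44] [0.56217432 0.02056658 0.30373845] [ 0.40756071 -0.04849916  0.56441156]
[[286.67445876 185.76603586]]
```

View pics/w1.png

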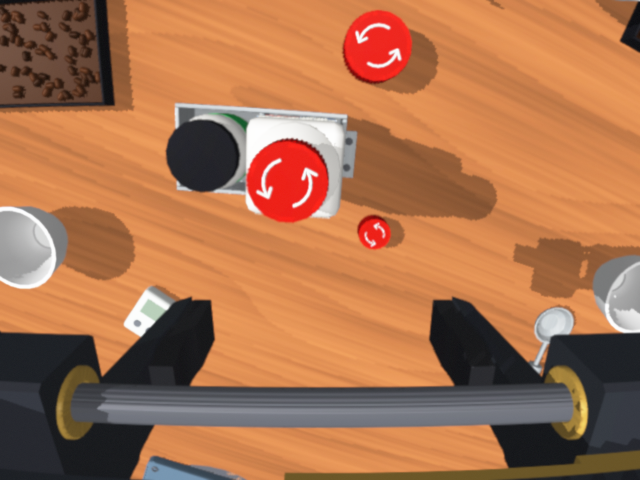

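The wrist view shows the cap top from above, with its centre near (288,180). I'll fit it against the calibration.

Run:
```python
from h import *
import pickle
d=pickle.load(open('w1.pkl','rb'));c=d['color'].astype(int)
m=((c[...,0]>120)&(c[...,1]<90)&(c[...,2]<90)).astype(np.uint8);m[:125]=0;m[230:]=0;m[:,:240]=0;m[:,340:]=0
ys,xs=np.nonzero(m);print(xs.min(),xs.max(),ys.min(),ys.max())
h=cv2.convexHull(np.c_[xs,ys].astype(np.int32));print(cv2.fitEllipse(h),cv2.minEnclosingCircle(h))
for u,v in((287.5,181),(287.5,182)): print(atz(d,u,v,.211))
def ext(x,y):
    t=np.linspace(0,2*np.pi,90);P=[]
    for z in(.211,.181): P+=[np.c_[x+.0245*np.cos(t),y+.0245*np.sin(t),0*t+z]]
    p=[proj(d,q) for q in P];return [(q.min(0).round(1),q.max(0).round(1)) for q in p]
P=atz(d,287.5,181,.211);print(ext(P[0],P[1]))
s=r.state();M=R.from_rotvec(s['tool_rot']).as_matrix()
print(M.T@(np.array([P[0],P[1],.181])-s['position'])/.025)
```

```text
247 327 139 222
((287.97698974609375, 180.30406188964844), (80.79031372070312, 83.68679809570312), 18.971908569335938) ((288.7422790527344, 180.31497192382812), 42.07940673828125)
[0.59282793 0.05452556 0.211     ]
[0.59227349 0.05432074 0.211     ]
[(array([245.9, 138.4]), array([329.2, 221.3])), (array([254. , 135.4]), array([328.5, 209.9]))]
[ 1.64156696 -0.8089901   4.90947301]
```

```bash
python3 -m inch '.8 -.4 0 0 0 0 -1;.8 -.4 0 0 0 0 -1;0 0 .8 0 0 0 -1;0 0 .8 0 0 0 -1;0 0 .8 0 0 0 -1;0 0 .8 0 0 0 -1;0 0 .8 0 0 0 -1;0 0 .8 0 0 0 -1'
python3 -m inch '0 0 .1 0 0 0 -1;0 0 0 0 0 0 -1;0 0 0 0 0 0 .2;0 0 0 0 0 0 .6;0 0 0 0 0 0 1;0 0 0 0 0 0 1;0 0 0 0 0 0 1;0 0 0 0 0 0 1' 25
python3 - <<'E'
from h import *
s=r.state();print(s['position'],s['contact_force'],s['ft_torque'])
E
```

```text
clock: 5.15
position: [0.592, 0.054, 0.1831]
tool_rot: [-3.085, -0.592, -0.0]
contact_force: [0.4, -0.1, -0.8]
opening: 0.0881
grasp_force: 0.0
clock: 6.15
position: [0.592, 0.054, 0.1813]
tool_rot: [3.085, 0.592, 0.0]
contact_force: [0.2, 1.0, 1.3]
opening: 0.0484
grasp_force: 25.0
[0.59203438 0.05401813 0.18132254] [0.23756168 1.04218695 1.25968757] [-0.00452513  0.08182944 -0.05423901]
```

```bash
python3 -m inch '0 0 0 0 0 0 1;0 0 0 0 0 0 1;0 0 .05 0 0 0 1;0 0 .05 0 0 0 1;0 0 .05 0 0 0 1;0 0 .05 0 0 0 1;0 0 .02 0 0 0 1;0 0 0 0 0 0 1' 60
```

```text
clock: 7.15
position: [0.5925, 0.0542, 0.177]
tool_rot: [3.085, 0.591, 0.002]
contact_force: [-2.6, -0.3, 11.8]
opening: 0.0479
grasp_force: 60.0
```

```bash
python3 -m inch '0 0 .04 0 0 0 1;0 0 .04 0 0 0 1;0 0 0 0 0 0 1;0 0 0 0 0 0 1;0 0 0 0 0 -.3 1;0 0 0 0 0 -.5 1;0 0 0 0 0 -.5 1;0 0 0 0 0 -.5 1'
```

```text
clock: 8.15
position: [0.5932, 0.0548, 0.1757]
tool_rot: [2.976, 1.005, 0.005]
contact_force: [-1.8, 0.3, 13.7]
opening: 0.0481
grasp_force: 60.0
```

```bash
python3 -m inch '0 0 0 0 0 -.7 1;0 0 0 0 0 -.7 1;0 0 0 0 0 -.7 1;0 0 0 0 0 -.7 1;0 0 0 0 0 -.7 1;0 0 0 0 0 -.7 1;0 0 0 0 0 -.7 1;0 0 0 0 0 -.7 1'
python3 - <<'E'
from h import *
s=r.state();print(s['ft_torque'],s['qpos'].round(2),np.degrees(2*np.arctan2(s['tool_rot'][1],s['tool_rot'][0])-2*np.arctan2(.592,3.085)))
d=shot('wrist','w2.png')
E
```

```text
clock: 9.15
position: [0.5927, 0.0554, 0.1757]
tool_rot: [2.306, 2.132, 0.004]
contact_force: [-4.5, 1.5, 15.7]
opening: 0.0482
grasp_force: 60.0
[ 0.16564534  0.93206302 -0.09837415] [ 0.28  0.6  -0.63  1.72  0.42  0.96 -0.58] 63.78657040339354
```

View pics/w2.png

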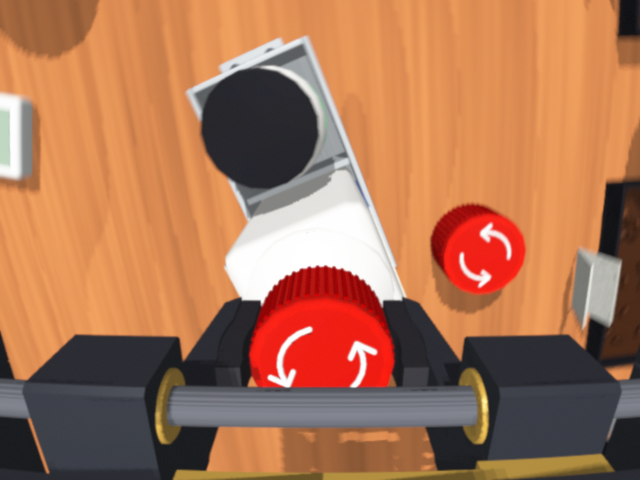

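The arrows kept their place relative to the fingers, so the cap turned with the gripper by about 64°. Lifting now.

```bash
python3 -m inch '0 0 -.2 0 0 0 1;0 0 -.2 0 0 0 1;0 0 -.2 0 0 0 1;0 0 -.2 0 0 0 1;0 0 -.2 0 0 0 1;0 0 -.2 0 0 0 1;0 0 -.2 0 0 0 1;0 0 -.2 0 0 0 1'
python3 -m inch '0 0 -.4 0 0 0 1;0 0 -.4 0 0 0 1;0 0 -.4 0 0 0 1;0 0 -.4 0 0 0 1;0 0 -.4 0 0 0 1;0 0 -.2 0 0 0 1;0 0 0 0 0 0 1;0 0 0 0 0 0 1'
python3 - <<'E'
from h import *
shot('wrist','w3.png');d=shot('side','s3.png');s=r.state();print(s['position'],s['joint_velocities'].round(3))
c=cv2.imread('pics/s3.png')[150:350,180:400];cv2.imwrite('pics/s3c.png',cv2.resize(c,None,fx=3,fy=3)[:600])
E
```

```text
clock: 10.2
position: [0.592, 0.054, 0.2141]
tool_rot: [2.311, 2.129, 0.0]
contact_force: [-0.3, -0.7, -0.1]
opening: 0.048
grasp_force: 60.0
clock: 11.2
position: [0.5918, 0.054, 0.2683]
tool_rot: [-2.31, -2.128, 0.001]
contact_force: [1.0, 0.2, -0.2]
opening: 0.0482
grasp_force: 60.0
[0.59173233 0.05395157 0.26827637] [-0.     0.     0.001 -0.    -0.001  0.001  0.001]
```

View pics/s3c.png

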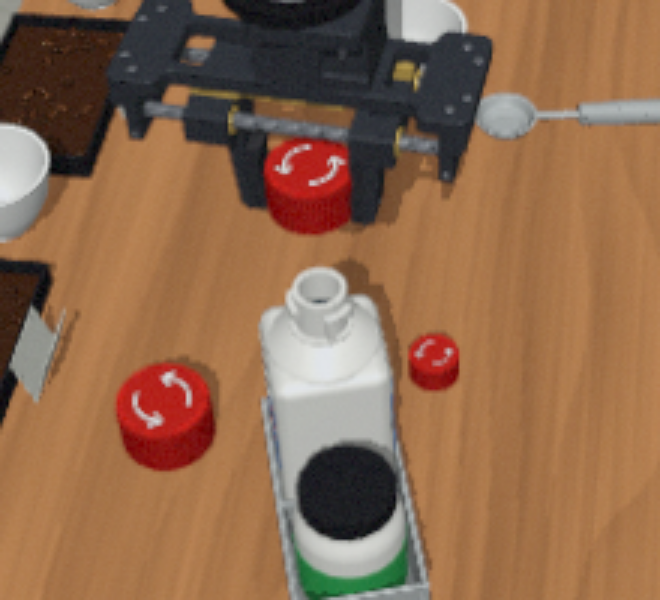

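View pics/w3.png

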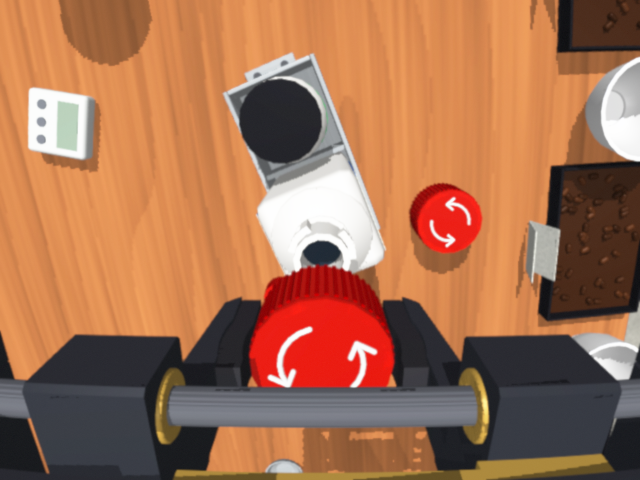

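The cap is in the gripper, level, about 68 mm above the open mouth (side crop: cap at (310,185), mouth at (320,288)). The bottle is still upright in its pocket.

```bash
python3 -c "from station import r; print(r.finish_job())"
```

```text
the job is handed in; nothing more can be done
None
```

The job is handed in: I pressed the cap down, twisted it about 64° counter-clockwise and lifted it off; the gripper holds it level about 68 mm above the open mouth, with the bottle upright in its pocket. No verdict came back.

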